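# Return the swapped rotary handpieces to their own charging cradles

## Task

The red, yellow and blue handpieces have been put back on each other's charging cradles: move each one to the cradle of its own colour, its barrel centred and lying in both saddles (either way round). Use the white spare cradle to park one on the way and leave it empty at the end. Never put a handpiece down on the bench, and do not knock over the amber bottle.

Things in the scene. Friction and masses are not known exactly. Their poses are not given: they have to be found in the camera images.
- handpiece_red: Loose rotary handpiece, red barrel, black tail, silver nose, a small dark ball burr at the tip; 0.16 kg. Round barrel 26 mm in diameter, 132 long (170 over all). Origin on its axis at the balance point, 70 mm from the tail end; x along it towards the tip. Grip it there from above, across its length. At the start it lies in a cradle of another colour, tip towards the cradle's +x.
- handpiece_yellow: Loose rotary handpiece, yellow barrel, black tail, silver nose, a small tan felt disc at the tip; 0.16 kg. Round barrel 26 mm in diameter, 132 long (170 over all). Origin on its axis at the balance point, 70 mm from the tail end; x along it towards the tip. Grip it there from above, across its length. At the start it lies in a cradle of another colour, tip towards the cradle's +x.
- handpiece_blue: Loose rotary handpiece, blue barrel, black tail, silver nose, a brick-red pointed stone at the tip; 0.16 kg. Round barrel 26 mm in diameter, 132 long (170 over all). Origin on its axis at the balance point, 70 mm from the tail end; x along it towards the tip. Grip it there from above, across its length. At the start it lies in a cradle of another colour, tip towards the cradle's +x.
- cradle_red: Fixed red cradle: base 175 x 64 mm, 8 thick; 20 mm high bar across its tail end (-x); two black V saddles, open upwards, at x = -45 and +45 mm (14 thick, 41 high, 76 mm free between). Origin: centre of underside, on the bench; x along it, z up. Seated, a handpiece lies along x, its axis 40 mm up, its origin over the cradle's. Holds another colour at the start.
- cradle_yellow: Fixed yellow cradle: base 175 x 64 mm, 8 thick; 20 mm high bar across its tail end (-x); two black V saddles, open upwards, at x = -45 and +45 mm (14 thick, 41 high, 76 mm free between). Origin: centre of underside, on the bench; x along it, z up. Seated, a handpiece lies along x, its axis 40 mm up, its origin over the cradle's. Holds another colour at the start.
- cradle_blue: Fixed blue cradle: base 175 x 64 mm, 8 thick; 20 mm high bar across its tail end (-x); two black V saddles, open upwards, at x = -45 and +45 mm (14 thick, 41 high, 76 mm free between). Origin: centre of underside, on the bench; x along it, z up. Seated, a handpiece lies along x, its axis 40 mm up, its origin over the cradle's. Holds another colour at the start.
- cradle_white: Fixed white cradle: base 175 x 64 mm, 8 thick; 20 mm high bar across its tail end (-x); two black V saddles, open upwards, at x = -45 and +45 mm (14 thick, 41 high, 76 mm free between). Origin: centre of underside, on the bench; x along it, z up. Seated, a handpiece lies along x, its axis 40 mm up, its origin over the cradle's. Free at the start.
- bottle: Amber bottle with a black cap, 38 mm in diameter, 85 mm tall, standing loose among the cradles on the robot's side. Origin at the centre of its underside, z up its axis.
Not all that is in view belongs to the job. There is more than one size of the handpiece_blue; the job needs the smaller.

How it is judged (in metres and radians):
At the end, for the whole second after the job is handed in: Each handpiece rests in both saddles of its own colour's cradle: origin within 16 mm along and 8 mm across the cradle's centre, 33 to 47 mm above its underside, axis within 0.12 rad of its x, slower than 0.02 m/s. The bottle stands (within 0.3 rad) (x of handpiece_red in the frame of cradle_red between -0.016 and 0.016 m and y of handpiece_red in the frame of cradle_red between -0.008 and 0.008 m and z of handpiece_red in the frame of cradle_red between 0.033 and 0.047 m and angle between the x axis of handpiece_red and the x axis of cradle_red, either way round below 0.12 rad and linear speed of each of handpiece_red, handpiece_yellow, handpiece_blue below 0.02 m/s and x of handpiece_yellow in the frame of cradle_yellow between -0.016 and 0.016 m and y of handpiece_yellow in the frame of cradle_yellow between -0.008 and 0.008 m and z of handpiece_yellow in the frame of cradle_yellow between 0.033 and 0.047 m and angle between the x axis of handpiece_yellow and the x axis of cradle_yellow, either way round below 0.12 rad and x of handpiece_blue in the frame of cradle_blue between -0.016 and 0.016 m and y of handpiece_blue in the frame of cradle_blue between -0.008 and 0.008 m and z of handpiece_blue in the frame of cradle_blue between 0.033 and 0.047 m and angle between the x axis of handpiece_blue and the x axis of cradle_blue, either way round below 0.12 rad and angle between bottle's own z axis and vertical below 0.3 rad); the robot touches nothing.
It fails at once if a handpiece lies on the bench (its origin lower than 22 mm) (height (world z) of any of handpiece_red, handpiece_yellow, handpiece_blue below 0.022 m).
It fails at once if the bottle is knocked over (leans more than 0.6 rad) (angle between bottle's own z axis and vertical above 0.6 rad).
It also fails if it takes over 120 s, if anything falls off the work surface, if the arm or the gripper's body presses on something with over 40 N, if the wrist force passes 120 N, or if a joint passes its speed limit or range.

## Robot

A 7-joint arm with a two-finger parallel gripper is mounted at the origin on the work surface. World frame = base frame: x ahead of the robot, y to its left, z up, the work surface at z = 0. Lengths are in mm, angles in rad, forces in N, time in s.
With the tool pointing down it reaches from about 425 to 950 mm from the base axis. Payload 4.7 kg.
Tool frame: the origin (TCP) lies between the finger pads; the fingertips stand 8 mm ahead of it and the grasp point (between the pads) lies 11 mm behind it; z points along the fingers, y is the line along which they close (so a half turn about z gives the same grasp; the last joint's range is limited). The gripper opens to 85 mm and grips with 20 to 120 N. Pads are 22 mm wide; open, the fingers measure 114 mm over their backs; the gripper's body (76 mm by 85 mm) begins 54 mm behind the grasp point. The pads swing forward as they close: fully open they stand 13 mm farther back than shut.
Start: joints at [1.3, 0.469, -0.049, 1.532, 0.024, 1.141, -0.082], TCP at [161.675, -655.369, 239.335] pointing down, gripper open.
Joint ranges: [-2.59, 2.59], [-0.33, 1.99], [-1.39, 1.29], [0.1, 2.45], [-1.04, 4.18], [0.21, 1.99], [-2.66, 2.66]. Speed limits (rad/s): [2.57, 2.57, 3.14, 3.14, 3.14, 3.14, 3.14].

## Interface

Orientations are given as a unit quaternion [x, y, z, w].
In Python, from rig import * gives the robot as it stands.
- The arm moves only by the tool jog_arm, never from a script. Its argument "moves" is a list of rows, each a list of 2 entries, a list of its own where there are three numbers: the shift along the world's x, y, z in units of 400 mm (1.0 is 400 mm), then the turn, a rotation vector about the world's x, y, z in units of 360 degrees (1.0 is 360 degrees). A call has 1 to 5 rows; each row shifts and turns the commanded pose from where the row before left it; what a row does not reach is not made up. A row lasts 1/12 s, in which the tool goes at most 41.7 mm and 7.16 degrees, less where a joint would pass 70% of its speed; a pose out of reach is approached as far as the arm can. A call with a number of a shift or a turn outside -1 to 1 is refused whole. A call with a gripper value outside its range is refused whole. "hand" is the opening, from 0 (shut) to 1 (fully open), set as the call begins (left out, the last holds). The fingers move at their own pace and stop on an object; the grip force is fixed at half the most. Time passes only in rows, so rows that do not move let the fingers close. It gives the time, the measured TCP pose, the force, the opening and the grip force at its end, in the units of the state.
- sense(): the state, without advancing time (a new reading comes with each control period).
- get_image(name): name is "side" or "top" or "wrist"; returns the picture (384x512x3 uint8, red, green, blue); there is no depth.
- calibration(name): a dict with "mtx" (3x3 intrinsics, pixels), "rvec" (rotation vector, rad) and "tvec" (3), from world to camera coordinates, as OpenCV has them; the wrist camera has in their place "tool_from_camera" (4x4, takes a point from camera to tool coordinates, whose origin is the TCP and whose axes are the flange's). Camera axes: x right, y down, z forward; pixel columns grow to the right and rows downward; lengths in mm; the calibration is good to about 2 mm. A picture is of the moment at which its call begins: read the wrist's pose just before it. calibration takes no time and is no camera call.
- close_job(): hands the job in; it is judged then, once.
The state is a dict: "time_s": time; "joint_pos": joint angles; "joint_vel": joint speeds; "tau": joint torques, N m; "tool_pos": TCP position; "tool_rot": TCP orientation; "contact_force": force on the tool from outside, world axes, zero at the start; "moment": the same for the moment, N m; "grip_width": opening from 0.0 (shut) to 1.0 (fully open); "finger_force": force on a finger pad.
Only numpy, scipy, OpenCV 4.12 (cv2) and the standard library are available. Lean on these libraries where they do the work, as an engineer would, in place of code of your own. Each camera call takes 0.05 s, during which the arm holds its last target. There are 200 camera calls.

## Working session

There is one attempt and no reset: what is moved stays moved. The work goes in short steps, Python scripts to look and compute and a tool call to move; the robot and the scene stay as the last step left them, time stands still between calls to the robot, and variables do not carry over. Pictures are saved under pics/ and viewed, at most 14 in all, crops included, and the job is handed in when it is done.

Besides the shell and the picture viewer there is one more tool, called after "Request:" by a JSON object that holds its "api" and its "payload". jog_arm: Moves the arm, as the interface text tells. Its arguments: {"type":"object","properties":{"moves":{"type":"array"},"hand":{"type":"number"}},"required":["moves"]}

```bash
mkdir -p pics
python3 - <<'E'
from rig import *
import cv2
for n in("top","side"):
    cv2.imwrite(f"pics/{n}0.png",cv2.resize(cv2.cvtColor(get_image(n),cv2.COLOR_RGB2BGR),(800,600),interpolation=cv2.INTER_CUBIC))
    print(calibration(n))
s=sense();print(s['time_s'],s['tool_pos'],s['tool_rot'],s['contact_force'])
E
```

```text
{'mtx': array([[454.62934296,   0.        , 253.72822837],
       [  0.        , 454.62934296, 187.69143473],
       [  0.        ,   0.        ,   1.        ]]), 'rvec': array([ 2.21228863, -2.15674085,  0.11794154]), 'tvec': array([ -41.00264335,  439.69206704, 1127.88464677])}
{'mtx': array([[349.45733531,   0.        , 258.59165377],
       [  0.        , 349.45733531, 190.015179  ],
       [  0.        ,   0.        ,   1.        ]]), 'rvec': array([ 0.24800646, -2.85490148,  1.10811243]), 'tvec': array([ 398.85611835,   80.6106016 , 1029.48016331])}
0.1 [ 161.51501355 -654.88367597  238.38281502] [ 9.92700905e-01  1.20599272e-01 -1.37391245e-04 -8.42844399e-04] [0.37017396 0.15654433 0.28051651]
```

View pics/top0.png

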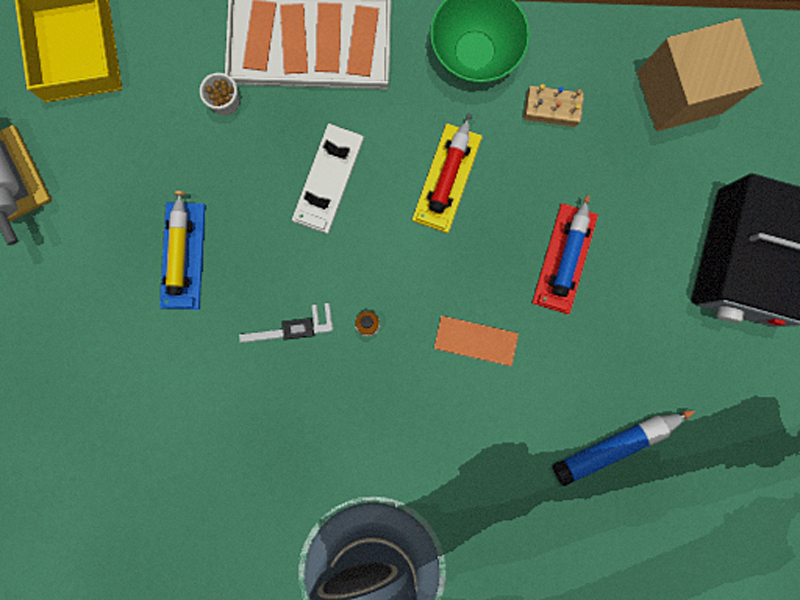

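View pics/side0.png

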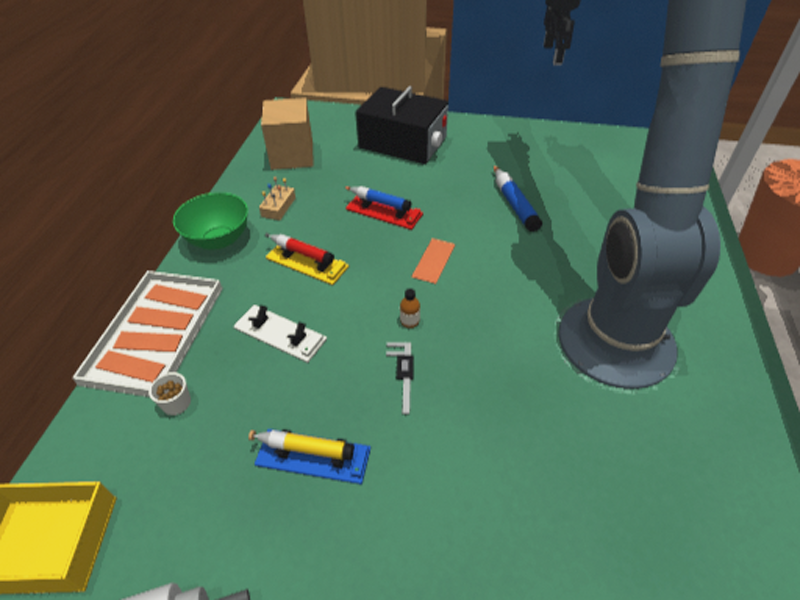

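```bash
cat > h.py <<'E'
from rig import *
import cv2, numpy as np
from scipy.optimize import minimize
from scipy.spatial.transform import Rotation as R
def proj(P,n="top"):
    c=calibration(n); return cv2.projectPoints(np.float64(P).reshape(-1,1,3),c['rvec'],c['tvec'],c['mtx'],None)[0].reshape(-1,2)
def unproj(uv,z,n="top"):
    c=calibration(n); M=cv2.Rodrigues(c['rvec'])[0]; o=-M.T@c['tvec']
    d=M.T@np.linalg.inv(c['mtx'])@[uv[0],uv[1],1]; return o+d*(z-o[2])/d[2]
E
python3 - <<'E'
from h import *
im=get_image("top");hsv=cv2.cvtColor(im,cv2.COLOR_RGB2HSV).astype(int);H,S,V=hsv[...,0],hsv[...,1],hsv[...,2]
rois=dict(red=(338,125,388,205),yellow=(260,75,312,152),blue=(98,120,136,202),white=(184,75,236,152))
M=dict(red=((H<8)|(H>172))&(S>150),yellow=(abs(H-26)<6)&(S>150),blue=(abs(H-110)<12)&(S>120),white=(S<60)&(V>140))
B=[[x,y,z] for x in(-87.5,87.5) for y in(-32,32) for z in(0,8)]+[[x,y,20] for x in(-87.5,-78) for y in(-32,32)]
B=np.array(B,float)
hp=dict(red="blue",yellow="red",blue="yellow")
pose={}
for k,(a,b,c,d) in rois.items():
    m=np.zeros(H.shape,np.uint8);m[b:d,a:c]=M[k][b:d,a:c]
    m=cv2.morphologyEx(m,cv2.MORPH_OPEN,np.ones((2,2)))
    n,l,st,_=cv2.connectedComponentsWithStats(m);keep=[i for i in range(1,n) if st[i,4]>25]
    pts=np.argwhere(np.isin(l,keep))[:,::-1]
    F=8
    def fill(p):
        t=np.zeros((80*F,60*F),np.uint8);cv2.fillConvexPoly(t,cv2.convexHull(np.round((p-[a-4,b-2])*F).astype(np.int32)),1);return t
    sq=np.vstack([pts+o for o in([-.5,-.5],[.5,-.5],[-.5,.5],[.5,.5])])
    T=fill(sq)
    def cost(q):
        r=R.from_euler('z',q[2]/100).as_matrix();A=fill(proj(B@r.T+[q[0],q[1],0]));return -(A&T).sum()/(A|T).sum()
    c0=unproj(cv2.minAreaRect(sq.astype(np.float32))[0],8)
    best=min((minimize(cost,[c0[0],c0[1],t],method='Nelder-Mead',options=dict(initial_simplex=np.array([[c0[0],c0[1],t],[c0[0]+8,c0[1],t],[c0[0],c0[1]+8,t],[c0[0],c0[1],t+15]]))) for t in(-30,-15,0,15)),key=lambda r:r.fun)
    print(k,best.x.round(1),round(best.fun,3))
    if k in hp:
        m=np.zeros(H.shape,np.uint8);m[b:d,a:c]=M[hp[k]][b:d,a:c];(cx,cy),sz,an=cv2.minAreaRect(np.argwhere(m)[:,::-1].astype(np.float32));
        print('  barrel mid',unproj((cx,cy),45)[:2].round(1),sz,an)
print('bottle cap',unproj((367*.64,322*.64),85)[:2], sense()['joint_pos'])
E
```

```text
red [ 533.3 -254.   -20.4] 98910686243409.02
  barrel mid [ 498.7 -301.7] (14.263165473937988, 45.06866455078125) 17.10272979736328
yellow [681.8 -54.7 -30.3] 0.0
  barrel mid [ 630.8 -106.7] (11.035524368286133, 36.78508377075195) 19.536653518676758
blue [ 579.5  300.5 -152.3] 95729274839304.86
  barrel mid [481.6 318.7] (14.0, 41.0) 0.0
white [649.7 133.5   3.2] 95736230356126.5
bottle cap [389.83722389  14.9417339 ] [ 1.30011245  0.46923853 -0.04860176  1.5333849   0.02412013  1.14098821
 -0.08228448]<stdin>:20: RuntimeWarning: overflow encountered in scalar negative
```

```bash
cat > fit.py <<'E'
from h import *
im=get_image("top");hsv=cv2.cvtColor(im,cv2.COLOR_RGB2HSV).astype(int);H,S,V=hsv[...,0],hsv[...,1],hsv[...,2]
rois=dict(red=(338,125,388,205),yellow=(260,75,312,152),blue=(98,120,136,202),white=(184,75,236,152))
M=dict(red=((H<8)|(H>172))&(S>150),yellow=(abs(H-26)<6)&(S>150),blue=(abs(H-110)<12)&(S>120),white=(S<60)&(V>140))
B=np.array([[x,y,z] for x in(-87.5,87.5) for y in(-32,32) for z in(0,8)]+[[x,y,20] for x in(-87.5,-78) for y in(-32,32)],float)
vis=im.copy();vis=cv2.resize(vis,None,fx=3,fy=3)
for k,(a,b,c,d) in rois.items():
    m=np.zeros(H.shape,np.uint8);m[b:d,a:c]=M[k][b:d,a:c]
    m=cv2.morphologyEx(m,cv2.MORPH_OPEN,np.ones((2,2)))
    n,l,st,_=cv2.connectedComponentsWithStats(m);pts=np.argwhere(np.isin(l,[i for i in range(1,n) if st[i,4]>25]))[:,::-1]
    F=8
    def fill(p):
        t=np.zeros((84*F,60*F),np.uint8);cv2.fillConvexPoly(t,cv2.convexHull(np.round((p-[a-4,b-2])*F).astype(np.int32)),1);return t
    sq=np.vstack([pts+o for o in([-.5,-.5],[.5,-.5],[-.5,.5],[.5,.5])]);T=fill(sq)
    P=lambda q:B@R.from_euler('z',q[2]/100).as_matrix().T+[q[0],q[1],0]
    def cost(q):
        A=fill(proj(P(q)));return 1-float((A&T).sum())/float((A|T).sum())
    x,y=unproj(cv2.minAreaRect(sq.astype(np.float32))[0],8)[:2]
    best=min((minimize(cost,[x,y,t],method='Nelder-Mead',options=dict(initial_simplex=np.array([[x,y,t],[x+8,y,t],[x,y+8,t],[x,y,t+15]]))) for t in(-40,-20,0,20)),key=lambda r:r.fun)
    q=best.x;print(k,q.round(1),round(best.fun,3))
    for p in proj(np.vstack([P(q),P(q)*0+[q[0],q[1],40]])): cv2.circle(vis,tuple(np.round((p+.5)*3).astype(int)),2,(255,0,255),-1)
cv2.imwrite("pics/fit.png",cv2.cvtColor(vis[195:640,270:1070+130],cv2.COLOR_RGB2BGR)[:, :930][:, ::1])
v=cv2.imread("pics/fit.png");cv2.imwrite("pics/fit.png",cv2.resize(v,(800,int(v.shape[0]*800/v.shape[1]))))
E
python3 fit.py
```

```text
red [ 506.  -308.1  -28.6] 0.022
yellow [ 635.4 -111.4  -31.5] 0.043
blue [493.4 318.4   0.7] 0.021
white [629.4  86.1 -31.4] 0.024
```

View pics/fit.png

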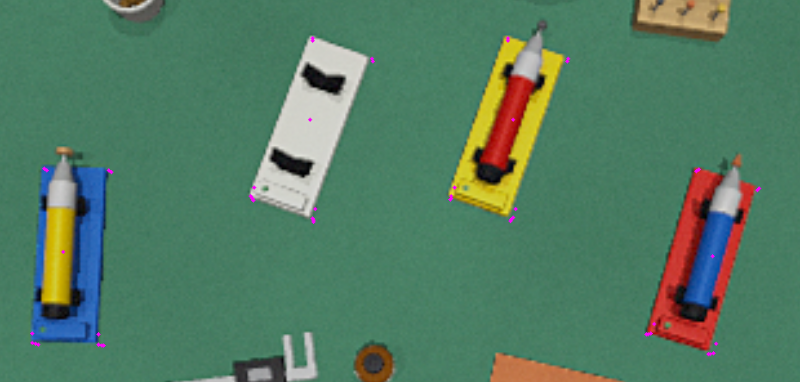

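Request:
{"api": "jog_arm", "payload": {"moves": [[[0.066,0.067,0],[0,0,-0.0065]],[[0.066,0.067,0],[0,0,-0.0065]],[[0.066,0.067,0],[0,0,-0.0065]],[[0.066,0.067,0],[0,0,-0.0065]],[[0.066,0.067,0],[0,0,-0.0065]]], "hand": 1}}

```text
time_s: 0.62
tool_pos: [294.6, -519.9, 239.2]
tool_rot: [1.0, 0.018, -0.0, -0.0]
contact_force: [0.5, 0.3, -0.5]
grip_width: 1.0
finger_force: 0.0
```

Request:
{"api": "jog_arm", "payload": {"moves": [[[0.066,0.067,0],[0,0,-0.0065]],[[0.066,0.067,0],[0,0,-0.0065]],[[0.066,0.067,0],[0,0,-0.0065]],[[0.066,0.067,0],[0,0,-0.0065]],[[0.066,0.067,0],[0,0,-0.0065]]]}}

```text
time_s: 1.03
tool_pos: [426.6, -385.8, 239.4]
tool_rot: [0.996, -0.084, -0.0, 0.0]
contact_force: [0.2, -0.3, 0.1]
grip_width: 0.998
finger_force: 0.0
```

Request:
{"api": "jog_arm", "payload": {"moves": [[[0.066,0.067,0],[0,0,-0.0065]],[[0.066,0.067,0],[0,0,-0.0065]],[[0.066,0.067,0],[0,0,-0.0065]],[[0,0,0],[0,0,0]],[[0,0,0],[0,0,0]]]}}

```text
time_s: 1.45
tool_pos: [506.7, -304.1, 239.1]
tool_rot: [0.99, -0.141, 0.0, -0.0]
contact_force: [-0.5, -0.5, -0.1]
grip_width: 1.003
finger_force: 0.0
```

```bash
cat >> h.py <<'E'
C=dict(red=(506,-308.1,-.286),yellow=(635.4,-111.4,-.315),blue=(493.4,318.4,.007),white=(629.4,86.1,-.314))
def go(k):  # pose and shift still needed to cradle k, in move units
    s=sense();p=s['tool_pos'];r=R.from_quat(s['tool_rot']);xa=r.as_matrix()[:,0];yaw=np.arctan2(xa[1],xa[0])
    print(k,'t',round(s['time_s'],2),'pos',p.round(1),'yaw',yaw.round(3),'zax',r.as_matrix()[:,2].round(3),'d/400',((np.array(C[k][:2])-p[:2])/400).round(4),'turn',round((C[k][2]-yaw)/6.2832,4),'j',s['joint_pos'].round(2),'F',s['contact_force'].round(1),'grip',round(float(s['grip_width']),3),s['finger_force'])
def wproj(P):
    c=calibration("wrist");s=sense();T=np.eye(4);T[:3,:3]=R.from_quat(s['tool_rot']).as_matrix();T[:3,3]=s['tool_pos']
    Q=np.linalg.inv(T@c['tool_from_camera'])@np.r_[P,1];q=c['mtx']@Q[:3];return q[:2]/q[2]
def wpic(k,name):
    x,y,t=C[k];pts=[wproj([x+d*np.cos(t),y+d*np.sin(t),40]) for d in(-70,0,62)]
    im=cv2.cvtColor(get_image("wrist"),cv2.COLOR_RGB2BGR)
    for p in pts: cv2.circle(im,tuple(np.round(p).astype(int)),3,(255,0,255),-1)
    cv2.imwrite(f"pics/{name}.png",im);print(np.round(pts))
E
python3 -c "
from h import *
go('red');wpic('red','w1');go('white')"
```

```text
red t 1.45 pos [ 506.7 -304.1  239.1] yaw -0.283 zax [ 0.     0.001 -1.   ] d/400 [-0.0018 -0.01  ] turn -0.0005 j [ 0.57  0.34 -0.14  1.73  0.05  1.07 -1.43] F [-0.5 -0.5 -0.1] grip 1.003 0.0
[[257. 231.]
 [257. 176.]
 [257. 122.]]
white t 1.5 pos [ 505.1 -306.4  239. ] yaw -0.287 zax [-0.001 -0.    -1.   ] d/400 [0.3108 0.9812] turn -0.0043 j [ 0.58  0.34 -0.13  1.74  0.05  1.07 -1.43] F [0.1 0.3 0.2] grip 1.002 0.0
```

View pics/w1.png

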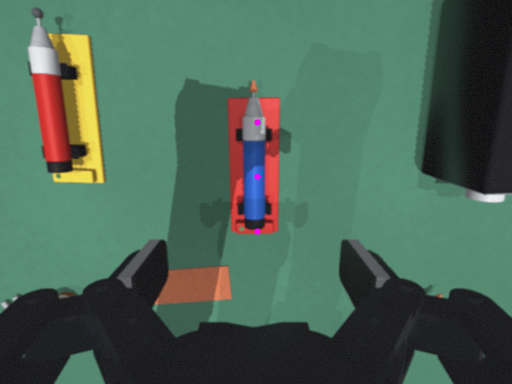

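Request:
{"api": "jog_arm", "payload": {"moves": [[[0.007,0.001,-0.1],[0,0,0]],[[0,0,-0.1],[0,0,0]],[[0,0,-0.1],[0,0,0]],[[0,0,-0.09],[0,0,0]],[[0,0,-0.06],[0,0,0]]]}}

```text
time_s: 1.92
tool_pos: [504.1, -307.9, 55.8]
tool_rot: [0.989, -0.146, -0.003, -0.0]
contact_force: [-0.7, -0.2, -0.1]
grip_width: 1.001
finger_force: 0.0
```

Request:
{"api": "jog_arm", "payload": {"moves": [[[0,0,-0.04],[0,0,0]],[[0,0,-0.025],[0,0,0]],[[0,0,-0.01],[0,0,0]],[[0,0,0],[0,0,0]],[[0,0,0],[0,0,0]]]}}

```text
time_s: 2.33
tool_pos: [508.0, -307.6, 30.3]
tool_rot: [0.989, -0.145, 0.001, 0.001]
contact_force: [0.6, 0.4, -1.0]
grip_width: 1.003
finger_force: 0.0
```

Request:
{"api": "jog_arm", "payload": {"moves": [[[0,0,0],[0,0,0]],[[0,0,0],[0,0,0]],[[0,0,0],[0,0,0]],[[0,0,0],[0,0,0]],[[0,0,0],[0,0,0]]], "hand": 0}}

```text
time_s: 2.75
tool_pos: [508.5, -304.7, 29.9]
tool_rot: [0.99, -0.144, 0.0, -0.001]
contact_force: [3.1, 18.2, 9.8]
grip_width: 0.297
finger_force: 10.4
```

Request:
{"api": "jog_arm", "payload": {"moves": [[[0,0,0],[0,0,0]],[[0,0,0],[0,0,0]],[[0,0,0],[0,0,0]],[[0,0,0],[0,0,0]],[[0,0,0],[0,0,0]]]}}

```text
time_s: 3.17
tool_pos: [508.6, -304.6, 30.2]
tool_rot: [0.99, -0.143, 0.0, -0.001]
contact_force: [-0.9, 4.3, 5.8]
grip_width: 0.284
finger_force: 58.5
```

Request:
{"api": "jog_arm", "payload": {"moves": [[[0,0,0.02],[0,0,0]],[[0,0,0.04],[0,0,0]],[[0,0,0.08],[0,0,0]],[[0,0,0.1],[0,0,0]],[[0.01,0.03,0.06],[0,0,0]]]}}

```text
time_s: 3.58
tool_pos: [511.3, -298.4, 153.0]
tool_rot: [0.989, -0.146, 0.002, 0.002]
contact_force: [0.1, -1.6, -0.7]
grip_width: 0.285
finger_force: 58.9
```

Request:
{"api": "jog_arm", "payload": {"moves": [[[0.02,0.06,0],[0,0,0]],[[0.028,0.09,0],[0,0,0]],[[0.028,0.09,0],[0,0,0]],[[0.028,0.09,0],[0,0,0]],[[0.028,0.09,0],[0,0,0]]]}}

```text
time_s: 4.0
tool_pos: [564.4, -125.5, 149.8]
tool_rot: [0.989, -0.145, 0.0, 0.0]
contact_force: [0.8, -0.2, -2.5]
grip_width: 0.285
finger_force: 58.9
```

Request:
{"api": "jog_arm", "payload": {"moves": [[[0.028,0.09,0],[0,0,-0.001]],[[0.028,0.09,0],[0,0,-0.001]],[[0.028,0.09,0],[0,0,-0.001]],[[0.028,0.09,0],[0,0,-0.001]],[[0.028,0.09,0],[0,0,0]]]}}

```text
time_s: 4.42
tool_pos: [620.6, 54.7, 149.6]
tool_rot: [0.988, -0.157, 0.0, 0.0]
contact_force: [0.3, -0.1, -0.5]
grip_width: 0.289
finger_force: 58.9
```

Request:
{"api": "jog_arm", "payload": {"moves": [[[0.0185,0.06,0],[0,0,0]],[[0.009,0.029,0],[0,0,0]],[[0,0,0],[0,0,0]],[[0,0,0],[0,0,0]],[[0,0,0],[0,0,0]]]}}

```text
time_s: 4.83
tool_pos: [631.1, 85.6, 149.1]
tool_rot: [0.987, -0.158, -0.0, 0.001]
contact_force: [-1.0, 0.4, -1.0]
grip_width: 0.285
finger_force: 59.0
```

```bash
python3 -c "
from h import *
go('white');wpic('white','w2')"
```

```text
white t 4.83 pos [631.1  85.6 149.1] yaw -0.318 zax [-0.001 -0.002 -1.   ] d/400 [-0.0042  0.0011] turn 0.0006 j [-0.06  0.5  -0.2   1.71  0.12  0.94 -2.19] F [-1.   0.4 -1. ] grip 0.285 58.997637033462524
[[253. 270.]
 [253. 198.]
 [253. 126.]]
```

View pics/w2.png

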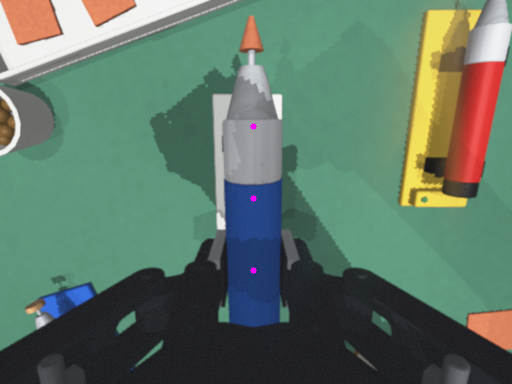

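```bash
python3 -c "
from h import *
go('white')
x,y,t=C['white']
for dy in(32,-32): print(wproj([x+87.5*np.cos(t)-dy*np.sin(t),y+87.5*np.sin(t)+dy*np.cos(t),8]))
get_image('wrist');go('white');get_image('wrist');go('white')"
```

```text
white t 4.88 pos [631.2  85.5 149.2] yaw -0.318 zax [-0.001 -0.002 -1.   ] d/400 [-0.0044  0.0015] turn 0.0007 j [-0.05  0.5  -0.2   1.71  0.12  0.94 -2.2 ] F [-0.6 -0.2 -1.6] grip 0.286 58.99752974510193
[217.24687684  96.81508418]
[287.48512424  96.41222149]
white t 4.93 pos [631.3  85.8 149.3] yaw -0.318 zax [-0.001 -0.002 -1.   ] d/400 [-0.0046  0.0008] turn 0.0007 j [-0.05  0.5  -0.2   1.71  0.12  0.94 -2.2 ] F [ 0.3  0.3 -1.8] grip 0.289 58.99747967720032
white t 4.98 pos [631.3  86.3 149.3] yaw -0.318 zax [-0.    -0.001 -1.   ] d/400 [-0.0048 -0.0004] turn 0.0006 j [-0.05  0.5  -0.2   1.71  0.12  0.94 -2.2 ] F [ 0.6 -0.  -0.9] grip 0.284 58.99736702442169
```

Request:
{"api": "jog_arm", "payload": {"moves": [[[0.003,0.011,-0.06],[0,0,0]],[[0,0,-0.09],[0,0,0]],[[0,0,-0.07],[0,0,0]],[[0,0,-0.04],[0,0,0]],[[0,0,-0.02],[0,0,0]]]}}

```text
time_s: 5.4
tool_pos: [630.8, 91.4, 34.5]
tool_rot: [0.988, -0.157, -0.002, 0.001]
contact_force: [-0.7, -0.0, -1.5]
grip_width: 0.284
finger_force: 59.0
```

Request:
{"api": "jog_arm", "payload": {"moves": [[[0,0,-0.01],[0,0,0]],[[0,0,-0.008],[0,0,0]],[[0,0,0],[0,0,0]],[[0,0,0],[0,0,0]],[[0,0,0],[0,0,0]]]}}

```text
time_s: 5.82
tool_pos: [633.0, 92.0, 31.2]
tool_rot: [0.988, -0.157, 0.0, 0.001]
contact_force: [-2.4, -3.3, 1.1]
grip_width: 0.285
finger_force: 59.1
```

Request:
{"api": "jog_arm", "payload": {"moves": [[[0,0,0],[0,0,0]],[[0,0,0],[0,0,0]],[[0,0,0],[0,0,0]],[[0,0,0],[0,0,0]],[[0,0,0],[0,0,0]]], "hand": 1}}

```text
time_s: 6.23
tool_pos: [633.0, 94.1, 30.3]
tool_rot: [0.988, -0.156, 0.0, -0.0]
contact_force: [0.1, -0.4, 1.0]
grip_width: 0.968
finger_force: 0.0
```

Request:
{"api": "jog_arm", "payload": {"moves": [[[0,0,0],[0,0,0]],[[0,0,0],[0,0,0]],[[0,0,0.05],[0,0,0]],[[0,0,0.1],[0,0,0]],[[0,0,0.1],[0,0,0]]]}}

```text
time_s: 6.65
tool_pos: [631.3, 93.2, 129.6]
tool_rot: [0.988, -0.156, -0.002, 0.001]
contact_force: [0.9, -0.7, 0.8]
grip_width: 1.006
finger_force: 0.0
```

Request:
{"api": "jog_arm", "payload": {"moves": [[[0,0,0.1],[0,0,0]],[[0,0,0.1],[0,0,0]],[[0,0,0.05],[0,0,0]],[[0,0,0],[0,0,0]],[[0,0,0],[0,0,0]]]}}

```text
time_s: 7.07
tool_pos: [633.2, 93.6, 231.6]
tool_rot: [0.988, -0.156, 0.001, -0.0]
contact_force: [-1.0, -0.2, -0.5]
grip_width: 1.0
finger_force: 0.0
```

```bash
sed -i 's/^C=.*/C={k:(x+2.5,y+3.5,t) for k,(x,y,t) in dict(red=(506,-308.1,-.286),yellow=(635.4,-111.4,-.315),blue=(493.4,318.4,.007),white=(629.4,86.1,-.314)).items()}/' h.py; python3 -c "
from h import *
go('white');wpic('white','w3');go('yellow')"
```

```text
white t 7.07 pos [633.2  93.6 231.6] yaw -0.314 zax [ 0.003  0.    -1.   ] d/400 [-0.0032 -0.0101] turn 0.0 j [-0.06  0.43 -0.22  1.62  0.1   1.1  -2.18] F [-1.  -0.2 -0.5] grip 1.0 0.0
[[257. 234.]
 [257. 178.]
 [257. 123.]]
yellow t 7.12 pos [632.2  93.3 229.7] yaw -0.314 zax [-0.001 -0.    -1.   ] d/400 [ 0.0142 -0.503 ] turn -0.0001 j [-0.06  0.43 -0.22  1.63  0.1   1.1  -2.18] F [-0.1 -0.5 -0. ] grip 1.0 0.0
```

View pics/w3.png

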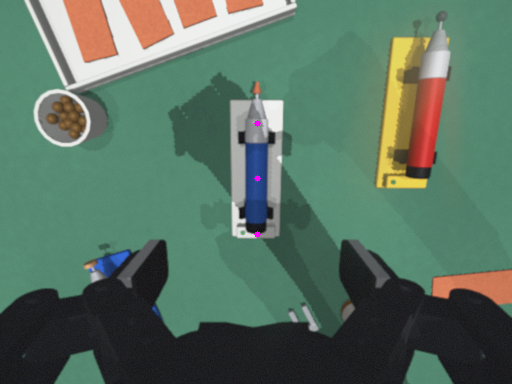

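Request:
{"api": "jog_arm", "payload": {"moves": [[[0.003,-0.1,0],[0,0,0]],[[0.003,-0.1,0],[0,0,0]],[[0.003,-0.1,0],[0,0,0]],[[0.003,-0.1,0],[0,0,0]],[[0.002,-0.08,-0.04],[0,0,0]]]}}

```text
time_s: 7.53
tool_pos: [638.7, -102.6, 214.6]
tool_rot: [0.987, -0.158, 0.001, 0.001]
contact_force: [0.9, -0.1, 0.3]
grip_width: 0.998
finger_force: 0.0
```

Request:
{"api": "jog_arm", "payload": {"moves": [[[0,-0.023,-0.08],[0,0,0]],[[0,0,-0.1],[0,0,0]],[[0,0,-0.1],[0,0,0]],[[0,0,-0.08],[0,0,0]],[[0,0,-0.06],[0,0,0]]]}}

```text
time_s: 7.95
tool_pos: [634.4, -107.5, 40.3]
tool_rot: [0.988, -0.157, -0.004, 0.0]
contact_force: [-1.2, 0.6, 0.2]
grip_width: 0.997
finger_force: 0.0
```

Request:
{"api": "jog_arm", "payload": {"moves": [[[0,0,-0.025],[0,0,0]],[[0,0,-0.015],[0,0,0]],[[0,0,0],[0,0,0]],[[0,0,0],[0,0,0]],[[0,0,0],[0,0,0]]]}}

```text
time_s: 8.37
tool_pos: [639.5, -107.9, 31.8]
tool_rot: [0.988, -0.156, 0.002, -0.0]
contact_force: [0.3, 0.4, -0.5]
grip_width: 1.001
finger_force: 0.0
```

```bash
python3 -c "
from h import *
go('yellow');wpic('yellow','w4')"
```

```text
yellow t 8.37 pos [ 639.5 -107.9   31.8] yaw -0.314 zax [ 0.003 -0.    -1.   ] d/400 [-0.004  -0.0001] turn -0.0001 j [ 0.2   0.66 -0.14  1.76  0.13  0.73 -1.89] F [ 0.3  0.4 -0.5] grip 1.001 0.0
[[254. 378.]
 [254. 263.]
 [254. 134.]]
```

Request:
{"api": "jog_arm", "payload": {"moves": [[[0,0,0],[0,0,0]],[[0,0,0],[0,0,0]],[[0,0,0],[0,0,0]],[[0,0,0],[0,0,0]],[[0,0,0],[0,0,0]]], "hand": 0}}

```text
time_s: 8.83
tool_pos: [638.6, -107.1, 30.4]
tool_rot: [0.988, -0.157, 0.0, -0.001]
contact_force: [3.1, 18.6, 7.6]
grip_width: 0.297
finger_force: 11.8
```

Request:
{"api": "jog_arm", "payload": {"moves": [[[0,0,0],[0,0,0]],[[0,0,0],[0,0,0]],[[0,0,0],[0,0,0]],[[0,0,0],[0,0,0]],[[0,0,0],[0,0,0]]]}}

```text
time_s: 9.25
tool_pos: [638.7, -106.8, 30.7]
tool_rot: [0.988, -0.156, 0.0, -0.0]
contact_force: [-0.2, 3.1, 4.8]
grip_width: 0.288
finger_force: 58.7
```

```bash
python3 -c "
from h import *
go('yellow');go('red')"
```

```text
yellow t 9.25 pos [ 638.7 -106.8   30.7] yaw -0.314 zax [ 0.001  0.001 -1.   ] d/400 [-0.0021 -0.0027] turn -0.0002 j [ 0.2   0.66 -0.14  1.76  0.13  0.73 -1.89] F [-0.2  3.1  4.8] grip 0.288 58.68117570877075
red t 9.25 pos [ 638.7 -106.8   30.7] yaw -0.314 zax [ 0.001  0.001 -1.   ] d/400 [-0.3256 -0.4944] turn 0.0044 j [ 0.2   0.66 -0.14  1.76  0.13  0.73 -1.89] F [-0.2  3.1  4.8] grip 0.288 58.68117570877075
```

Request:
{"api": "jog_arm", "payload": {"moves": [[[0,0,0.02],[0,0,0]],[[0,0,0.04],[0,0,0]],[[0,0,0.08],[0,0,0]],[[0,0,0.1],[0,0,0]],[[-0.02,-0.03,0.06],[0,0,0]]]}}

```text
time_s: 9.67
tool_pos: [632.3, -117.6, 153.2]
tool_rot: [0.988, -0.155, 0.002, -0.001]
contact_force: [0.8, 1.0, -1.1]
grip_width: 0.282
finger_force: 59.0
```

Request:
{"api": "jog_arm", "payload": {"moves": [[[-0.05,-0.075,0],[0,0,0.001]],[[-0.05,-0.075,0],[0,0,0.001]],[[-0.05,-0.075,0],[0,0,0.001]],[[-0.05,-0.075,0],[0,0,0.001]],[[-0.05,-0.075,0],[0,0,0]]]}}

```text
time_s: 10.08
tool_pos: [527.9, -271.9, 149.8]
tool_rot: [0.99, -0.144, -0.001, 0.001]
contact_force: [0.1, -0.7, -2.1]
grip_width: 0.283
finger_force: 59.1
```

Request:
{"api": "jog_arm", "payload": {"moves": [[[-0.034,-0.052,0],[0,0,0]],[[-0.02,-0.035,0],[0,0,0]],[[0,0,0],[0,0,0]],[[0,0,0],[0,0,0]],[[0,0,0],[0,0,0]]]}}

```text
time_s: 10.5
tool_pos: [508.9, -303.7, 149.9]
tool_rot: [0.99, -0.144, -0.0, -0.0]
contact_force: [0.4, 1.3, -1.9]
grip_width: 0.288
finger_force: 59.1
```

```bash
python3 -c "
from h import *
go('red');wpic('red','w5');get_image('wrist');go('red')
x,y,t=C['red']
for dy in(32,-32): print(wproj([x+87.5*np.cos(t)-dy*np.sin(t),y+87.5*np.sin(t)+dy*np.cos(t),8]))"
```

```text
red t 10.5 pos [ 508.9 -303.7  149.9] yaw -0.288 zax [-0.     0.001 -1.   ] d/400 [-0.0009 -0.0024] turn 0.0004 j [ 0.57  0.43 -0.13  1.82  0.07  0.89 -1.45] F [ 0.4  1.3 -1.9] grip 0.288 59.127346873283386
[[255. 267.]
 [254. 196.]
 [254. 124.]]
red t 10.6 pos [ 509.5 -303.   150. ] yaw -0.287 zax [ 0.     0.001 -1.   ] d/400 [-0.0024 -0.004 ] turn 0.0001 j [ 0.57  0.43 -0.13  1.82  0.07  0.89 -1.45] F [ 0.8 -0.4 -1.4] grip 0.282 59.12759184837341
[220.08589446  95.08696457]
[290.22600853  94.94723978]
```

View pics/w5.png

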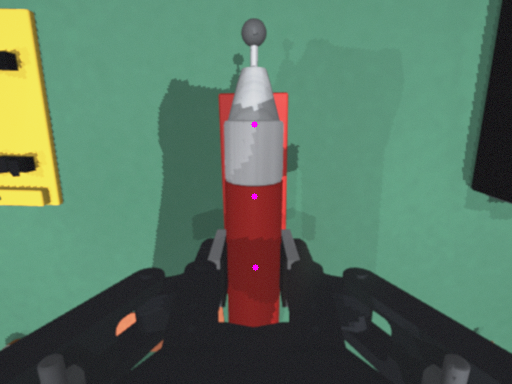

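Request:
{"api": "jog_arm", "payload": {"moves": [[[0,0,-0.06],[0,0,0]],[[0,0,-0.09],[0,0,0]],[[0,0,-0.07],[0,0,0]],[[0,0,-0.04],[0,0,0]],[[0,0,-0.02],[0,0,0]]]}}

```text
time_s: 11.02
tool_pos: [507.8, -302.3, 35.3]
tool_rot: [0.99, -0.143, -0.002, -0.001]
contact_force: [-0.3, 0.6, -1.7]
grip_width: 0.284
finger_force: 59.1
```

Request:
{"api": "jog_arm", "payload": {"moves": [[[0,0,-0.01],[0,0,0]],[[0,0,-0.008],[0,0,0]],[[0,0,0],[0,0,0]],[[0,0,0],[0,0,0]],[[0,0,0],[0,0,0]]]}}

```text
time_s: 11.43
tool_pos: [509.5, -304.9, 32.0]
tool_rot: [0.99, -0.144, 0.001, 0.0]
contact_force: [-0.2, 0.3, -2.2]
grip_width: 0.284
finger_force: 59.0
```

Request:
{"api": "jog_arm", "payload": {"moves": [[[0,0,0],[0,0,0]],[[0,0,0],[0,0,0]],[[0,0,0],[0,0,0]],[[0,0,0],[0,0,0]],[[0,0,0],[0,0,0]]], "hand": 1}}

```text
time_s: 11.85
tool_pos: [508.8, -304.7, 31.2]
tool_rot: [0.99, -0.144, 0.0, 0.0]
contact_force: [0.1, -0.1, 0.2]
grip_width: 0.966
finger_force: 0.0
```

Request:
{"api": "jog_arm", "payload": {"moves": [[[0,0,0],[0,0,0]],[[0,0,0],[0,0,0]],[[0,0,0.05],[0,0,0]],[[0,0,0.1],[0,0,0]],[[0,0,0.1],[0,0,0]]]}}

```text
time_s: 12.27
tool_pos: [507.4, -303.9, 130.5]
tool_rot: [0.99, -0.144, -0.002, -0.001]
contact_force: [0.9, -0.3, 0.2]
grip_width: 1.0
finger_force: 0.0
```

Request:
{"api": "jog_arm", "payload": {"moves": [[[0,0,0.1],[0,0,0]],[[0,0,0.1],[0,0,0]],[[0,0,0.05],[0,0,0]],[[0,0,0],[0,0,0]],[[0,0,0],[0,0,0]]]}}

```text
time_s: 12.68
tool_pos: [509.1, -304.8, 232.3]
tool_rot: [0.99, -0.144, 0.001, 0.001]
contact_force: [-0.6, -0.6, -0.7]
grip_width: 1.0
finger_force: 0.0
```

```bash
python3 -c "
from h import *
go('red');wpic('red','w6');go('blue')"
```

```text
red t 12.68 pos [ 509.1 -304.8  232.3] yaw -0.289 zax [ 0.003 -0.002 -1.   ] d/400 [-0.0016  0.0006] turn 0.0005 j [ 0.57  0.35 -0.14  1.74  0.05  1.06 -1.44] F [-0.6 -0.6 -0.7] grip 1.0 0.0
[[253. 235.]
 [253. 179.]
 [253. 124.]]
blue t 12.73 pos [ 508.2 -304.4  230.5] yaw -0.289 zax [-0.001  0.    -1.   ] d/400 [-0.0307  1.5658] turn 0.0471 j [ 0.57  0.35 -0.13  1.74  0.05  1.06 -1.44] F [-0.7 -0.1 -1.1] grip 0.999 0.0
```

View pics/w6.png

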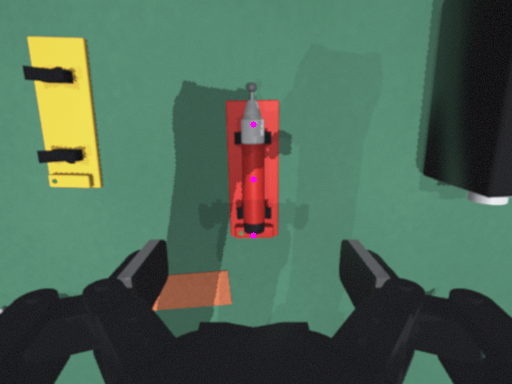

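Request:
{"api": "jog_arm", "payload": {"moves": [[[-0.002,0.098,0],[0,0,0.003]],[[-0.002,0.098,0],[0,0,0.003]],[[-0.002,0.098,0],[0,0,0.003]],[[-0.002,0.098,0],[0,0,0.003]],[[-0.002,0.098,0],[0,0,0.003]]]}}

```text
time_s: 13.15
tool_pos: [503.0, -106.7, 228.7]
tool_rot: [0.995, -0.097, -0.002, -0.0]
contact_force: [1.1, -0.1, 1.1]
grip_width: 0.999
finger_force: 0.0
```

Request:
{"api": "jog_arm", "payload": {"moves": [[[-0.002,0.098,0],[0,0,0.003]],[[-0.002,0.098,0],[0,0,0.003]],[[-0.002,0.098,0],[0,0,0.003]],[[-0.002,0.098,0],[0,0,0.003]],[[-0.002,0.098,0],[0,0,0.003]]]}}

```text
time_s: 13.57
tool_pos: [499.0, 88.9, 228.9]
tool_rot: [0.999, -0.05, -0.002, 0.0]
contact_force: [0.2, -0.1, -0.5]
grip_width: 0.998
finger_force: 0.0
```

Request:
{"api": "jog_arm", "payload": {"moves": [[[-0.002,0.098,0],[0,0,0.003]],[[-0.002,0.098,0],[0,0,0.003]],[[-0.002,0.098,0],[0,0,0.003]],[[-0.002,0.098,0],[0,0,0.003]],[[-0.002,0.098,0],[0,0,0.003]]]}}

```text
time_s: 13.98
tool_pos: [495.3, 284.5, 228.6]
tool_rot: [1.0, -0.003, -0.002, 0.001]
contact_force: [1.0, 1.1, -0.2]
grip_width: 1.001
finger_force: 0.0
```

Request:
{"api": "jog_arm", "payload": {"moves": [[[-0.002,0.096,0],[0,0,0.002]],[[0,0,0],[0,0,0]],[[0,0,0],[0,0,0]],[[0,0,0],[0,0,0]]]}}

```text
time_s: 14.32
tool_pos: [495.2, 320.8, 228.8]
tool_rot: [1.0, 0.003, -0.002, 0.001]
contact_force: [-0.2, -1.5, 0.4]
grip_width: 0.997
finger_force: 0.0
```

```bash
python3 -c "
from h import *
go('blue');wpic('blue','w7');go('blue')"
```

```text
blue t 14.32 pos [495.2 320.8 228.8] yaw 0.006 zax [-0.003 -0.003 -1.   ] d/400 [0.0017 0.0028] turn 0.0001 j [-0.28  0.38 -0.48  1.73  0.2   1.08 -2.39] F [-0.2 -1.5  0.4] grip 0.997 0.0
[[252. 234.]
 [252. 177.]
 [251. 121.]]
blue t 14.37 pos [495.7 320.  229.2] yaw 0.005 zax [-0.002 -0.003 -1.   ] d/400 [0.0004 0.0048] turn 0.0004 j [-0.28  0.38 -0.48  1.73  0.2   1.08 -2.39] F [ 0.   0.  -0.2] grip 1.006 0.0
```

View pics/w7.png

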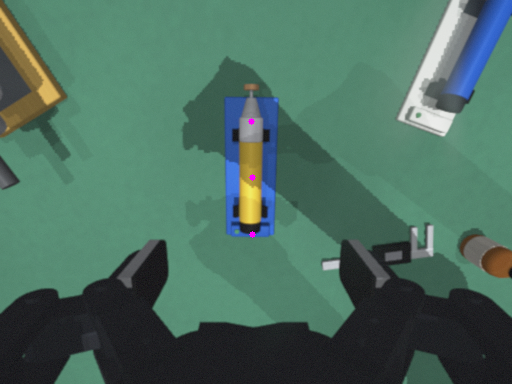

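Request:
{"api": "jog_arm", "payload": {"moves": [[[0,0.001,-0.1],[0,0,0]],[[0,0,-0.1],[0,0,0]],[[0,0,-0.1],[0,0,0]],[[0,0,-0.09],[0,0,0]],[[0,0,-0.06],[0,0,0]]]}}

```text
time_s: 14.78
tool_pos: [494.8, 318.3, 47.1]
tool_rot: [1.0, 0.001, -0.002, 0.002]
contact_force: [-0.6, -0.6, 0.0]
grip_width: 1.002
finger_force: 0.0
```

Request:
{"api": "jog_arm", "payload": {"moves": [[[0,0,-0.03],[0,0,0]],[[0,0,-0.02],[0,0,0]],[[0,0,0],[0,0,0]],[[0,0,0],[0,0,0]],[[0,0,0],[0,0,0]]]}}

```text
time_s: 15.2
tool_pos: [497.1, 322.9, 32.7]
tool_rot: [1.0, 0.003, 0.001, -0.001]
contact_force: [-0.5, 0.1, -0.3]
grip_width: 1.003
finger_force: 0.0
```

Request:
{"api": "jog_arm", "payload": {"moves": [[[0,0,0],[0,0,0]],[[0,0,0],[0,0,0]],[[0,0,0],[0,0,0]],[[0,0,0],[0,0,0]],[[0,0,0],[0,0,0]]], "hand": 0}}

```text
time_s: 15.62
tool_pos: [496.1, 324.0, 31.6]
tool_rot: [1.0, 0.003, 0.001, -0.002]
contact_force: [-3.1, 15.0, 4.4]
grip_width: 0.305
finger_force: 8.3
```

Request:
{"api": "jog_arm", "payload": {"moves": [[[0,0,0],[0,0,0]],[[0,0,0],[0,0,0]],[[0,0,0],[0,0,0]],[[0,0,0],[0,0,0]],[[0,0,0],[0,0,0]]]}}

```text
time_s: 16.03
tool_pos: [496.1, 324.1, 31.7]
tool_rot: [1.0, 0.003, 0.001, -0.001]
contact_force: [-1.6, 4.8, 5.2]
grip_width: 0.283
finger_force: 58.8
```

```bash
python3 -c "
from h import *
go('blue');go('yellow')"
```

```text
blue t 16.03 pos [496.1 324.1  31.7] yaw 0.007 zax [ 0.001  0.003 -1.   ] d/400 [-0.0004 -0.0056] turn 0.0 j [-0.36  0.62 -0.39  1.88  0.35  0.7  -2.52] F [-1.6  4.8  5.2] grip 0.283 58.843379616737366
yellow t 16.03 pos [496.1 324.1  31.7] yaw 0.007 zax [ 0.001  0.003 -1.   ] d/400 [ 0.3546 -1.0801] turn -0.0512 j [-0.36  0.62 -0.39  1.88  0.35  0.7  -2.52] F [-1.6  4.8  5.2] grip 0.283 58.843379616737366
```

Request:
{"api": "jog_arm", "payload": {"moves": [[[0,0,0.02],[0,0,0]],[[0,0,0.04],[0,0,0]],[[0,0,0.08],[0,0,0]],[[0,0,0.1],[0,0,0]],[[0.01,-0.03,0.06],[0,0,0]]]}}

```text
time_s: 16.45
tool_pos: [499.2, 311.5, 153.6]
tool_rot: [1.0, 0.005, 0.0, -0.0]
contact_force: [0.4, 1.0, -0.5]
grip_width: 0.284
finger_force: 58.9
```

Request:
{"api": "jog_arm", "payload": {"moves": [[[0.03,-0.09,0],[0,0,-0.0047]],[[0.03,-0.09,0],[0,0,-0.0047]],[[0.03,-0.09,0],[0,0,-0.0047]],[[0.03,-0.09,0],[0,0,-0.0047]],[[0.03,-0.09,0],[0,0,-0.0047]]]}}

```text
time_s: 16.87
tool_pos: [559.0, 126.1, 150.2]
tool_rot: [0.997, -0.072, -0.001, 0.002]
contact_force: [0.9, 0.7, -1.3]
grip_width: 0.282
finger_force: 58.9
```

Request:
{"api": "jog_arm", "payload": {"moves": [[[0.03,-0.09,0],[0,0,-0.0047]],[[0.03,-0.09,0],[0,0,-0.0047]],[[0.03,-0.09,0],[0,0,-0.0047]],[[0.03,-0.09,0],[0,0,-0.0047]],[[0.03,-0.09,0],[0,0,-0.0047]]]}}

```text
time_s: 17.28
tool_pos: [618.2, -53.6, 150.0]
tool_rot: [0.989, -0.145, -0.002, 0.001]
contact_force: [-0.4, 1.0, -1.5]
grip_width: 0.282
finger_force: 58.9
```

Request:
{"api": "jog_arm", "payload": {"moves": [[[0.03,-0.09,0],[0,0,-0.0042]],[[0.015,-0.053,0],[0,0,0]],[[0,0,0],[0,0,0]],[[0,0,0],[0,0,0]],[[0,0,0],[0,0,0]]]}}

```text
time_s: 17.7
tool_pos: [636.4, -106.9, 150.0]
tool_rot: [0.988, -0.157, -0.002, 0.0]
contact_force: [0.5, 0.0, -1.8]
grip_width: 0.279
finger_force: 58.9
```

```bash
python3 -c "
from h import *
go('yellow');wpic('yellow','w8');get_image('wrist');go('yellow')"
```

```text
yellow t 17.7 pos [ 636.4 -106.9  150. ] yaw -0.315 zax [-0.003  0.    -1.   ] d/400 [ 0.0037 -0.0026] turn 0.0001 j [ 0.31  0.52 -0.29  1.68  0.18  0.96 -1.93] F [ 0.5  0.  -1.8] grip 0.279 58.943490386009216
[[254. 265.]
 [254. 194.]
 [254. 122.]]
yellow t 17.8 pos [ 637.  -105.3  150.6] yaw -0.313 zax [-0.002  0.001 -1.   ] d/400 [ 0.0023 -0.0064] turn -0.0003 j [ 0.31  0.52 -0.29  1.68  0.18  0.96 -1.93] F [-0.8 -0.4 -0.4] grip 0.28 58.94348323345184
```

View pics/w8.png

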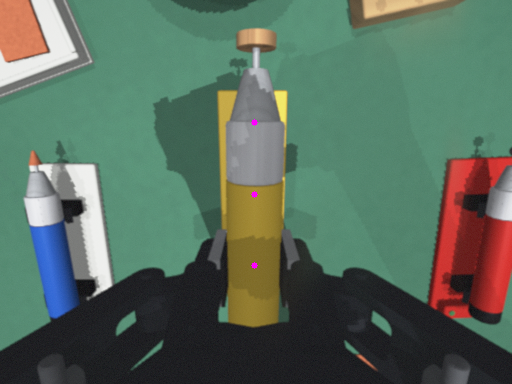

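Request:
{"api": "jog_arm", "payload": {"moves": [[[0.001,0.001,-0.06],[0,0,0]],[[0,0,-0.09],[0,0,0]],[[0,0,-0.07],[0,0,0]],[[0,0,-0.04],[0,0,0]],[[0,0,-0.02],[0,0,0]]]}}

```text
time_s: 18.22
tool_pos: [635.9, -104.8, 36.0]
tool_rot: [0.988, -0.156, -0.003, 0.0]
contact_force: [-0.5, -1.2, -1.5]
grip_width: 0.284
finger_force: 58.9
```

Request:
{"api": "jog_arm", "payload": {"moves": [[[0,0,-0.01],[0,0,0]],[[0,0,-0.009],[0,0,0]],[[0,0,0],[0,0,0]],[[0,0,0],[0,0,0]],[[0,0,0],[0,0,0]]]}}

```text
time_s: 18.63
tool_pos: [639.3, -106.5, 32.6]
tool_rot: [0.988, -0.157, 0.001, -0.0]
contact_force: [-0.5, 0.2, 0.5]
grip_width: 0.284
finger_force: 58.9
```

Request:
{"api": "jog_arm", "payload": {"moves": [[[0,0,0],[0,0,0]],[[0,0,0],[0,0,0]],[[0,0,0],[0,0,0]],[[0,0,0],[0,0,0]],[[0,0,0],[0,0,0]]], "hand": 1}}

```text
time_s: 19.05
tool_pos: [638.4, -106.5, 31.5]
tool_rot: [0.988, -0.157, 0.0, -0.0]
contact_force: [0.3, 0.2, -0.0]
grip_width: 0.966
finger_force: 0.0
```

Request:
{"api": "jog_arm", "payload": {"moves": [[[0,0,0],[0,0,0]],[[0,0,0],[0,0,0]],[[0,0,0.05],[0,0,0]],[[0,0,0.1],[0,0,0]],[[0,0,0.1],[0,0,0]]]}}

```text
time_s: 19.47
tool_pos: [636.8, -106.4, 130.7]
tool_rot: [0.988, -0.157, -0.002, -0.0]
contact_force: [0.7, -0.5, 0.8]
grip_width: 1.0
finger_force: 0.0
```

Request:
{"api": "jog_arm", "payload": {"moves": [[[0,0,0.1],[0,0,0]],[[0,0,0.1],[0,0,0]],[[0,0,0.05],[0,0,0]],[[0,0,0],[0,0,0]],[[0,0,0],[0,0,0]]]}}

```text
time_s: 19.88
tool_pos: [638.8, -106.6, 232.8]
tool_rot: [0.988, -0.157, 0.002, 0.0]
contact_force: [-0.2, -0.4, -0.4]
grip_width: 1.001
finger_force: 0.0
```

```bash
python3 -c "
from h import *
go('yellow');wpic('yellow','w9');get_image('wrist');go('white')"
```

```text
yellow t 19.88 pos [ 638.8 -106.6  232.8] yaw -0.316 zax [ 0.003 -0.001 -1.   ] d/400 [-0.0022 -0.0032] turn 0.0001 j [ 0.32  0.45 -0.31  1.6   0.15  1.11 -1.91] F [-0.2 -0.4 -0.4] grip 1.001 0.0
[[255. 234.]
 [255. 178.]
 [255. 123.]]
white t 19.98 pos [ 637.3 -106.6  229.8] yaw -0.316 zax [-0.003  0.    -1.   ] d/400 [-0.0134  0.4905] turn 0.0002 j [ 0.32  0.45 -0.31  1.6   0.15  1.11 -1.91] F [-0.1 -0.2 -1.3] grip 1.0 0.0
```

View pics/w9.png

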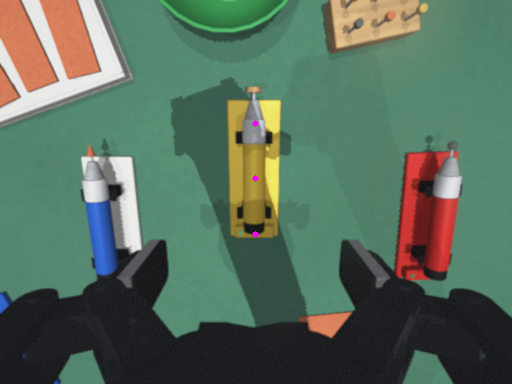

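Request:
{"api": "jog_arm", "payload": {"moves": [[[-0.003,0.1,0],[0,0,0]],[[-0.003,0.1,0],[0,0,0]],[[-0.003,0.1,0],[0,0,0]],[[-0.003,0.1,0],[0,0,0]],[[-0.003,0.07,-0.04],[0,0,0]]]}}

```text
time_s: 20.4
tool_pos: [632.4, 86.6, 216.1]
tool_rot: [0.988, -0.155, 0.001, -0.002]
contact_force: [0.6, -0.3, -0.3]
grip_width: 1.001
finger_force: 0.0
```

Request:
{"api": "jog_arm", "payload": {"moves": [[[0,0.021,-0.08],[0,0,0]],[[0,0,-0.1],[0,0,0]],[[0,0,-0.1],[0,0,0]],[[0,0,-0.08],[0,0,0]],[[0,0,-0.06],[0,0,0]]]}}

```text
time_s: 20.82
tool_pos: [628.7, 89.2, 41.7]
tool_rot: [0.988, -0.157, -0.004, 0.001]
contact_force: [-0.3, 0.5, -1.1]
grip_width: 0.998
finger_force: 0.0
```

Request:
{"api": "jog_arm", "payload": {"moves": [[[0,0,-0.025],[0,0,0]],[[0,0,-0.016],[0,0,0]],[[0,0,0],[0,0,0]],[[0,0,0],[0,0,0]],[[0,0,0],[0,0,0]]]}}

```text
time_s: 21.23
tool_pos: [633.5, 90.1, 32.6]
tool_rot: [0.988, -0.157, 0.001, -0.0]
contact_force: [-0.4, -0.1, 0.2]
grip_width: 1.001
finger_force: 0.0
```

Request:
{"api": "jog_arm", "payload": {"moves": [[[0,0,0],[0,0,0]],[[0,0,0],[0,0,0]],[[0,0,0],[0,0,0]],[[0,0,0],[0,0,0]],[[0,0,0],[0,0,0]]], "hand": 0}}

```text
time_s: 21.65
tool_pos: [632.8, 90.7, 31.4]
tool_rot: [0.988, -0.157, 0.001, -0.001]
contact_force: [2.0, 16.1, 5.4]
grip_width: 0.301
finger_force: 10.0
```

Request:
{"api": "jog_arm", "payload": {"moves": [[[0,0,0],[0,0,0]],[[0,0,0],[0,0,0]],[[0,0,0],[0,0,0]],[[0,0,0],[0,0,0]],[[0,0,0],[0,0,0]]]}}

```text
time_s: 22.07
tool_pos: [632.9, 90.9, 31.7]
tool_rot: [0.988, -0.157, 0.001, -0.001]
contact_force: [-0.6, 2.8, 5.2]
grip_width: 0.284
finger_force: 58.8
```

```bash
python3 -c "
from h import *
go('white');go('blue')"
```

```text
white t 22.07 pos [632.9  90.9  31.7] yaw -0.315 zax [ 0.002  0.001 -1.   ] d/400 [-0.0024 -0.0033] turn 0.0002 j [ 0.    0.66 -0.3   1.77  0.27  0.75 -2.32] F [-0.6  2.8  5.2] grip 0.284 58.792219161987305
blue t 22.07 pos [632.9  90.9  31.7] yaw -0.315 zax [ 0.002  0.001 -1.   ] d/400 [-0.3424  0.5774] turn 0.0513 j [ 0.    0.66 -0.3   1.77  0.27  0.75 -2.32] F [-0.6  2.8  5.2] grip 0.284 58.792219161987305
```

Request:
{"api": "jog_arm", "payload": {"moves": [[[0,0,0.02],[0,0,0]],[[0,0,0.04],[0,0,0]],[[0,0,0.08],[0,0,0]],[[0,0,0.1],[0,0,0]],[[-0.02,0.03,0.06],[0,0,0]]]}}

```text
time_s: 22.48
tool_pos: [626.3, 97.2, 153.5]
tool_rot: [0.987, -0.16, 0.002, 0.001]
contact_force: [1.8, -0.2, -0.5]
grip_width: 0.283
finger_force: 59.0
```

Request:
{"api": "jog_arm", "payload": {"moves": [[[-0.04,0.07,0],[0,0,0.008]],[[-0.04,0.07,0],[0,0,0.008]],[[-0.04,0.07,0],[0,0,0.008]],[[-0.04,0.07,0],[0,0,0.008]],[[-0.04,0.07,0],[0,0,0.008]]]}}

```text
time_s: 22.9
tool_pos: [543.0, 241.1, 150.4]
tool_rot: [1.0, -0.031, -0.001, 0.001]
contact_force: [0.0, 0.1, -1.6]
grip_width: 0.287
finger_force: 59.0
```

Request:
{"api": "jog_arm", "payload": {"moves": [[[-0.04,0.07,0],[0,0,0.008]],[[-0.04,0.07,0],[0,0,0.004]],[[-0.03,0.05,0],[0,0,0]],[[-0.01,0.016,0],[0,0,0]],[[0,0,0],[0,0,0]]]}}

```text
time_s: 23.32
tool_pos: [494.4, 325.4, 150.6]
tool_rot: [1.0, 0.008, -0.001, 0.001]
contact_force: [0.4, 0.2, -0.8]
grip_width: 0.28
finger_force: 59.0
```

Request:
{"api": "jog_arm", "payload": {"moves": [[[0,0,0],[0,0,0]],[[0,0,0],[0,0,0]],[[0,0,0],[0,0,0]]]}}

```text
time_s: 23.57
tool_pos: [497.6, 321.8, 150.6]
tool_rot: [1.0, 0.004, 0.0, 0.001]
contact_force: [0.4, 0.0, -1.6]
grip_width: 0.284
finger_force: 59.0
```

```bash
python3 -c "
from h import *
go('blue');wpic('blue','w10');get_image('wrist');go('blue')"
```

```text
blue t 23.57 pos [497.6 321.8 150.6] yaw 0.008 zax [ 0.    -0.002 -1.   ] d/400 [-0.0043  0.0002] turn -0.0001 j [-0.29  0.47 -0.47  1.8   0.26  0.93 -2.44] F [ 0.4  0.  -1.6] grip 0.284 59.00236487388611
[[253. 269.]
 [253. 198.]
 [253. 126.]]
blue t 23.67 pos [497.3 322.6 150.8] yaw 0.008 zax [ 0.    -0.001 -1.   ] d/400 [-0.0035 -0.0017] turn -0.0002 j [-0.29  0.47 -0.47  1.8   0.26  0.93 -2.44] F [-0.5  0.7 -0.7] grip 0.283 59.00282263755798
```

View pics/w10.png

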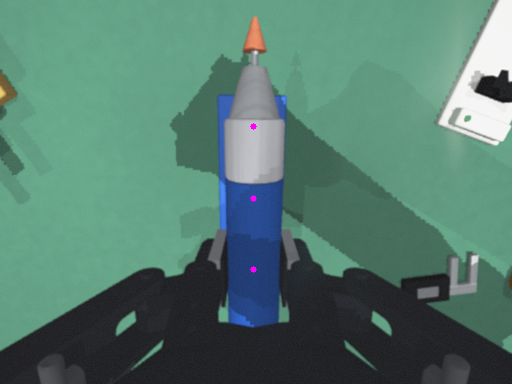

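Request:
{"api": "jog_arm", "payload": {"moves": [[[-0.003,0.005,-0.06],[0,0,0]],[[0,0,-0.09],[0,0,0]],[[0,0,-0.07],[0,0,0]],[[0,0,-0.04],[0,0,0]],[[0,0,-0.02],[0,0,0]]]}}

```text
time_s: 24.08
tool_pos: [494.2, 324.2, 36.1]
tool_rot: [1.0, 0.005, -0.002, 0.002]
contact_force: [0.1, -0.7, -1.7]
grip_width: 0.283
finger_force: 59.0
```

Request:
{"api": "jog_arm", "payload": {"moves": [[[0,0,-0.01],[0,0,0]],[[0,0,-0.009],[0,0,0]],[[0,0,0],[0,0,0]],[[0,0,0],[0,0,0]],[[0,0,0],[0,0,0]]]}}

```text
time_s: 24.5
tool_pos: [495.5, 325.1, 32.5]
tool_rot: [1.0, 0.005, 0.0, 0.001]
contact_force: [-3.3, -5.1, 4.7]
grip_width: 0.283
finger_force: 59.4
```

Request:
{"api": "jog_arm", "payload": {"moves": [[[0,0,0],[0,0,0]],[[0,0,0],[0,0,0]],[[0,0,0],[0,0,0]],[[0,0,0],[0,0,0]],[[0,0,0],[0,0,0]]], "hand": 1}}

```text
time_s: 24.92
tool_pos: [495.3, 326.8, 31.5]
tool_rot: [1.0, 0.006, 0.0, -0.0]
contact_force: [-0.9, 0.3, -0.3]
grip_width: 0.966
finger_force: 0.0
```

Request:
{"api": "jog_arm", "payload": {"moves": [[[0,0,0],[0,0,0]],[[0,0,0],[0,0,0]],[[0,0,0.05],[0,0,0]],[[0,0,0.1],[0,0,0]],[[0,0,0.1],[0,0,0]]]}}

```text
time_s: 25.33
tool_pos: [494.0, 325.5, 131.0]
tool_rot: [1.0, 0.006, -0.002, 0.001]
contact_force: [0.8, 0.6, -0.3]
grip_width: 0.999
finger_force: 0.0
```

Request:
{"api": "jog_arm", "payload": {"moves": [[[0,0,0.1],[0,0,0]],[[0,0,0.1],[0,0,0]],[[0,0,0.05],[0,0,0]],[[0,0,0],[0,0,0]],[[0,0,0],[0,0,0]]]}}

```text
time_s: 25.75
tool_pos: [495.4, 326.6, 232.6]
tool_rot: [1.0, 0.006, 0.001, -0.001]
contact_force: [-0.2, 0.3, -1.9]
grip_width: 0.999
finger_force: 0.0
```

```bash
python3 -c "
from h import *
go('blue');wpic('blue','w11')
a=cv2.imread('pics/w11.png');b=cv2.cvtColor(get_image('side'),cv2.COLOR_RGB2BGR)
cv2.imwrite('pics/end.png',np.hstack([a[60:300,160:360],cv2.resize(b[100:320,130:330],(545,600))[:240*2+60][:, :]][:1]+[]) if 0 else np.hstack([cv2.resize(a[60:260,170:340],(255,300)),cv2.resize(b[100:320,130:330],(273,300))]))"
```

```text
blue t 25.75 pos [495.4 326.6 232.6] yaw 0.011 zax [ 0.003  0.001 -1.   ] d/400 [ 0.0012 -0.0116] turn -0.0007 j [-0.27  0.39 -0.5   1.72  0.21  1.08 -2.4 ] F [-0.2  0.3 -1.9] grip 0.999 0.0
[[257. 234.]
 [257. 177.]
 [258. 122.]]
```

View pics/end.png

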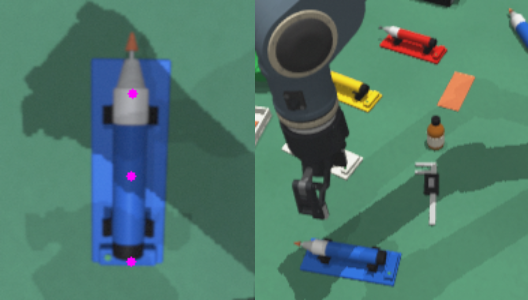

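The blue handpiece lies along its cradle in both saddles, with its tail at about (130,255) in the left crop. The red and yellow ones are on their own cradles, and the bottle stands at about (435,133) in the right crop.

```bash
python3 -c "
from rig import *
print(close_job())"
```

```text
the job is handed in; nothing more can be done
None
```

The job is handed in: the red, yellow and blue handpieces each lie in their own colour's cradle, the white spare is empty and the bottle is standing; it took about 26 s of robot time, and the judge returned no score.

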